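# Shelve a bound set in the desk rack in order of height

### The arm

A 6-joint arm with a two-finger parallel gripper is mounted at the origin on the work surface. World frame = base frame: x ahead of the robot, y to its left, z up, the work surface at z = 0. Lengths are in m, angles in degrees, forces in N, time in s.
With the tool pointing down it reaches from about 0.3 to 0.75 m from the base axis. Payload 8.5 kg.
Tool frame: the origin (TCP) lies midway between the tips of the shut fingers; the grasp point (between the pads) lies 19 mm behind it; z points along the fingers, y is the line along which they close (so a half turn about z gives the same grasp; the last joint's range is limited). The gripper opens to 85 mm and grips with 20 to 120 N. Pads are 22 mm wide; open, the fingers measure 114 mm over their backs; the gripper's body (76 mm by 85 mm) begins 54 mm behind the grasp point. The pads swing forward as they close: fully open they stand 13 mm farther back than shut.
Start: joints at [50.861, 21.807, 74.336, -0, 83.858, -12.336], TCP at [0.248, 0.491, 0.231] pointing down, gripper open.
Joint ranges: [-178.18, 178.18], [-50.72, 133.34], [12.68, 142.11], [-81.47, 261.47], [9.98, 163.14], [-165.26, 165.26]. Speed limits (degrees/s): [136.94, 136.94, 180, 180, 180, 180].

### API

Orientations are given as a 3x3 rotation matrix whose columns are the frame's x, y, z axes.
In Python, from rig import env, get_image, close_job gives the robot as it stands.
- The arm moves only by the tool step_arm, never from a script. Its argument "targets" is a list of rows, each a list of 2 entries, a list of its own where there are three numbers: the shift along the tool's x, y, z as a fraction of full scale, then the turn, a rotation vector about the tool's x, y, z as a fraction of full scale. In form: [[[x, y, z], [wx, wy, wz]], ...]. A call has 1 to 10 rows; each row is the pose to reach, as a shift and turn from the pose commanded when the call began, along the tool's axes at that moment; what a row does not reach only later rows make up. Full scale, the value 1, is 0.3 m for a shift and 45 degrees for a turn. A row lasts 1/12 s, in which the tool goes at most 41.7 mm and 7.16 degrees, less where a joint would pass 70% of its speed; a pose out of reach is approached as far as the arm can. A call with a number of a shift or a turn outside -1 to 1 is refused whole. A call with a gripper value outside its range is refused whole. "jaw" is the finger opening in mm, from 0 to 85.4, set as the call begins (left out, the last holds). The fingers move at their own pace and stop on an object; "grip_force" is the grip in N (left out, the last holds). Time passes only in rows, so rows that repeat a pose let the fingers close. It gives the time, the measured TCP pose, the force, the opening and the grip force at its end, in the units of the state.
- env.observe(): the state, without advancing time (a new reading comes with each control period).
- get_image(name): name is "scene" or "top" or "wrist"; returns a dict with "img" (420x560x3 uint8, red, green, blue), "z_map" (420x560 float32, m along the optical axis (not along the pixel's ray), 0 where there is no reading), "intrinsics" (3x3 intrinsics, pixels), "rvec" (rotation vector, rad) and "tvec" (3), from world to camera coordinates, as OpenCV has them. Camera axes: x right, y down, z forward; pixel columns grow to the right and rows downward; lengths in m; the calibration is good to about 2 mm. The wrist camera is an equidistant fisheye: a pixel r from the principal point sees the ray r / f radians off the axis. A picture is of the moment at which its call begins.
- close_job(): hands the job in; it is judged then, once.
The state is a dict: "time_s": time; "q": joint angles; "qvel": joint speeds; "joint_efforts": joint torques, N m; "position": TCP position; "tool_rot": TCP orientation; "ft_force": force on the tool from outside, world axes, zero at the start; "wrist_torque": the same for the moment, N m; "grip_width": finger opening in m; "gripper_force": force on a finger pad.
Only numpy, scipy, OpenCV 4.12 (cv2) and the standard library are available. Lean on these libraries where they do the work, as an engineer would, in place of code of your own. Each camera call takes 0.05 s, during which the arm holds its last target. There are 200 camera calls.

### The job

The tallest and the shortest volume of the blue bound set already stand in the two end stalls of the white book rack: stand the four loose blue volumes in the four empty stalls between them, one to a stall, so that the heights step down along the rack from the tallest volume to the shortest. Each should stand upright and square on its stall's floor, wholly on the rack, with its thickness across the stall. Leave the two end volumes standing where they are, and let no volume of the set topple.

Things in the scene. Friction and masses are not known exactly. Their poses are not given: they have to be found in the camera images.
- vol_a: Tallest of the four loose volumes: small hardback, blue cloth boards, white label at foot of spine, 155 mm high, 96 mm from spine to fore-edge, 28 mm thick, 200 to 400 g, standing upright. Origin: centre of its underside; z up, x from spine to fore-edge, y across the thickness.
- vol_b: Second tallest of the four loose volumes: small hardback, blue cloth boards, white label at foot of spine, 140 mm high, 87 mm from spine to fore-edge, 32 mm thick, 190 to 380 g, standing upright. Origin: centre of its underside; z up, x from spine to fore-edge, y across the thickness.
- vol_c: Third tallest of the four loose volumes: small hardback, blue cloth boards, white label at foot of spine, 125 mm high, 78 mm from spine to fore-edge, 26 mm thick, 130 to 250 g, standing upright. Origin: centre of its underside; z up, x from spine to fore-edge, y across the thickness.
- vol_d: Shortest of the four loose volumes: small hardback, blue cloth boards, white label at foot of spine, 110 mm high, 68 mm from spine to fore-edge, 30 mm thick, 110 to 220 g, standing upright. Origin: centre of its underside; z up, x from spine to fore-edge, y across the thickness.
- end_tall: Tallest volume of the set, already in one end stall of the rack (either end), loose: small hardback, blue cloth boards, white label at foot of spine, 170 mm high, 105 mm from spine to fore-edge, 31 mm thick, 360 g, standing upright. Origin: centre of its underside; z up, x from spine to fore-edge, y across the thickness.
- end_short: Shortest volume of the set, already in the other end stall of the rack, loose: small hardback, blue cloth boards, white label at foot of spine, 95 mm high, 59 mm from spine to fore-edge, 28 mm thick, 120 g, standing upright. Origin: centre of its underside; z up, x from spine to fore-edge, y across the thickness.
- rack: Fixed white desktop book rack, 462 mm long (its y), 120 mm deep (its x, pointing away from the robot), open front and back. Origin: centre of its underside, on the desk; z up. Stall floor 12 mm above the desk. Seven dividers 18 mm thick, tops 51 mm above the desk, part it into six stalls 56 mm wide, centred at x = 0, y = -185, -111, -37, 37, 111, 185 mm; the four inner ones are empty.
There are look-alikes about, which are no part of the job. What is shaped like the vol_d but green is not meant.

How it is judged (in metres and radians):
At the end, for the whole second after the job is handed in: The six volumes fill the stalls in order of height: end_tall, vol_a, vol_b, vol_c, vol_d, end_short. Each within 16 mm of its stall centre along the rack, 26 mm front to back, on the floor within 4 mm, upright within 0.1 rad, square within 0.2 rad, at rest (under 20 mm/s) (((y of end_tall in the frame of rack between 0 and 0.201 m and y of end_tall in the frame of rack above 0.169 m and y of vol_a in the frame of rack between 0.095 and 0.127 m and y of vol_b in the frame of rack between 0.021 and 0.053 m and y of vol_c in the frame of rack between -0.053 and -0.021 m and y of vol_d in the frame of rack between -0.127 and -0.095 m and y of end_short in the frame of rack between -0.201 and -0.169 m) or (y of end_tall in the frame of rack between -0.201 and 0 m and y of end_tall in the frame of rack below -0.169 m and y of vol_a in the frame of rack between -0.127 and -0.095 m and y of vol_b in the frame of rack between -0.053 and -0.021 m and y of vol_c in the frame of rack between 0.021 and 0.053 m and y of vol_d in the frame of rack between 0.095 and 0.127 m and y of end_short in the frame of rack between 0.169 and 0.201 m)) and x of vol_a in the frame of rack between -0.026 and 0.026 m and z of vol_a in the frame of rack between 0.008 and 0.016 m and angle between each of vol_a, vol_b, vol_c, vol_d, end_tall, end_short's own z axis and vertical below 0.1 rad and angle between the x axis of each of vol_a, vol_b, vol_c, vol_d, end_tall, end_short and the x axis of rack, either way round below 0.2 rad and linear speed of each of vol_a, vol_b, vol_c, vol_d, end_tall, end_short below 0.02 m/s and x of vol_b in the frame of rack between -0.026 and 0.026 m and z of vol_b in the frame of rack between 0.008 and 0.016 m and x of vol_c in the frame of rack between -0.026 and 0.026 m and z of vol_c in the frame of rack between 0.008 and 0.016 m and x of vol_d in the frame of rack between -0.026 and 0.026 m and z of vol_d in the frame of rack between 0.008 and 0.016 m and x of end_tall in the frame of rack between -0.026 and 0.026 m and z of end_tall in the frame of rack between 0.008 and 0.016 m and x of end_short in the frame of rack between -0.026 and 0.026 m and z of end_short in the frame of rack between 0.008 and 0.016 m); the robot touches nothing.
It fails at once if an end volume was shifted by more than 25 mm (distance of any of end_tall, end_short from where it was at the start of the episode above 0.025 m).
It fails at once if a volume of the set toppled (leant over by more than 1 rad) (angle between any of vol_a, vol_b, vol_c, vol_d, end_tall, end_short's own z axis and vertical above 1 rad).
It also fails if it takes over 125 s, if anything falls off the work surface, if the arm or the gripper's body presses on something with over 40 N, if the wrist force passes 120 N, or if a joint passes its speed limit or range.

## Working session

There is one attempt and no reset: what is moved stays moved. The work goes in short steps, Python scripts to look and compute and a tool call to move; the robot and the scene stay as the last step left them, time stands still between calls to the robot, and variables do not carry over. Pictures are saved under pics/ and viewed, at most 14 in all, crops included, and the job is handed in when it is done.

Besides the shell and the picture viewer there is one more tool, called after ">>>" in YAML: its name, and indented under it one key for each argument. step_arm: Moves the arm, as the interface text tells. Its arguments: {"type":"object","properties":{"targets":{"type":"array","items":{"type":"array"}},"jaw":{"type":"number"},"grip_force":{"type":"number"}},"required":["targets"]}

```bash
ls; mkdir -p pics
cat > h.py <<'E'
import numpy as np, cv2
from rig import env,get_image,close_job
def pts(d):
    K=d["intrinsics"];z=d["z_map"];v,u=np.mgrid[:z.shape[0],:z.shape[1]]
    R=cv2.Rodrigues(np.array(d["rvec"],float))[0];t=np.array(d["tvec"],float).ravel()
    P=np.stack([(u-K[0][2])/K[0][0]*z,(v-K[1][2])/K[1][1]*z,z],-1)
    return (P-t)@R
def save(n,im): cv2.imwrite(f"pics/{n}.png",im[...,::-1])
E
python3 - <<'E'
from h import *
s=get_image("scene");t=get_image("top")
save("s1",s["img"]);save("t1",t["img"])
np.savez("first.npz",s=s,t=t)
for d in(s,t):
    print(np.array(d["intrinsics"]).round(1).tolist(),d["rvec"],d["tvec"])
print(env.observe())
E
```

```text
pics
[[392.3, 0.0, 275.6], [0.0, 392.3, 210.9], [0.0, 0.0, 1.0]] [ 0.7612648   2.49083974 -1.27119513] [ 0.40914622 -0.13985932  1.13147667]
[[487.1, 0.0, 273.2], [0.0, 487.1, 197.4], [0.0, 0.0, 1.0]] [ 2.18381244 -2.19614001  0.09049312] [-0.00767741  0.49760745  0.94872087]
{'time_s': 0.1, 'q': array([ 5.08613480e+01,  2.18378060e+01,  7.43781496e+01, -4.15382246e-04,
        8.38589038e+01, -1.23362833e+01]), 'qvel': array([ 0.03826926, -0.01373371, -0.16143992,  0.02355761, -0.01146264,
        0.1191169 ]), 'joint_efforts': array([ 3.86606072e-03, -4.49218547e+01, -2.31656545e+01, -2.20238312e-04,
        3.71416492e-03, -3.87390787e-05]), 'position': array([0.24784482, 0.49070364, 0.2307805 ]), 'tool_rot': array([[-8.92567418e-01,  4.50913221e-01, -8.19098121e-04],
       [ 4.50913883e-01,  8.92566879e-01, -1.01793177e-03],
       [ 2.72100963e-04, -1.27791544e-03, -9.99999146e-01]]), 'ft_force': array([ 0.25847546, -0.61445814, -0.8926848 ]), 'wrist_torque': array([-0.01861402,  0.05010008,  0.07658195]), 'gripper_force': 0.0, 'grip_width': 0.08519259547620055}
```

View pics/s1.png

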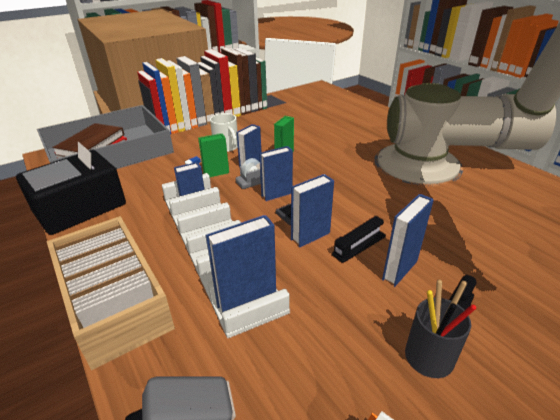

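View pics/t1.png

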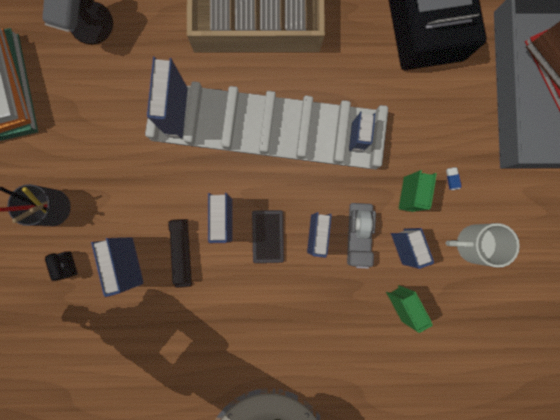

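The top view shows the rack at (265,125), with end_tall at (168,95) and end_short at (363,130). The loose blue candidates are at (117,266), (219,218), (320,234) and (413,247). Look-alikes are the green books at (418,190) and (411,307) and the blue eraser at (454,179), all excluded by colour or size. Next I measure tops and heights from both views.

```bash
cat > m.py <<'E'
from h import *
def rect(xy):
    (c,(w,h),a)=cv2.minAreaRect((xy*1000).astype(np.float32)); 
    if w<h: w,h,a=h,w,a+90
    return np.round(c,1),round(w,1),round(h,1),round((a+90)%180-90,1)   # a: long axis angle from world x
def tops(t,s,zmin=.07):
    out=[]
    Pt=pts(t);Ps=pts(s)
    ok=(t["z_map"]>0)&(Pt[...,2]>zmin)&(Pt[...,2]<.2)
    n,l,st,c=cv2.connectedComponentsWithStats(ok.astype(np.uint8),connectivity=4)
    hsv=cv2.cvtColor(t["img"],cv2.COLOR_RGB2HSV)
    for i in range(1,n):
        if st[i,4]<150: continue
        m=l==i;p=Pt[m];hmax=np.percentile(p[:,2],97)
        q=p[p[:,2]>hmax-.006]; z=np.median(q[:,2])
        hm=np.median(hsv[m][hsv[m][:,1]>90][:,0]) if (hsv[m][:,1]>90).any() else -1
        r=rect(q[:,:2]); 
        d=Ps[(s["z_map"]>0)&(np.hypot(Ps[...,0]-r[0][0]/1e3,Ps[...,1]-r[0][1]/1e3)<.03)&(Ps[...,2]>.05)&(Ps[...,2]<.2)]
        print(c[i].round(),"n",st[i,4],"ztop %.4f"%z,"scene z %.4f"%(np.percentile(d[:,2],97) if len(d) else 0),"hue",hm,"rect",r)
if __name__=="__main__":
    f=np.load("first.npz",allow_pickle=True);s=f["s"].item();t=f["t"].item()
    tops(t,s)
    # rack: divider tops
    P=pts(t);ok=(abs(P[...,2]-.051)<.005)&(t["z_map"]>0)&(t["img"].min(2)>120)
    v,u=np.where(ok);k=(v>75)&(v<175)&(u>140)&(u<395)
    n,l,st,c=cv2.connectedComponentsWithStats((ok).astype(np.uint8),connectivity=4)
    for i in range(1,n):
        if st[i,4]>60 and 140<c[i][0]<395 and 75<c[i][1]<175: print("div",c[i].round(),st[i,4],rect(P[l==i][:,:2]),np.median(P[l==i][:,2]).round(4))
    print("all",rect(P[v[k],u[k]][:,:2]))
    ok=(abs(P[...,2]-.012)<.004);q=P[80:170,190:350][ok[80:170,190:350]];print("floor",len(q),np.median(q[:,2]))
    I=np.vstack([cv2.resize(t["img"][170:330,80:450],None,fx=2,fy=2)]);save("crop1",I)
E
python3 m.py
```

```text
[63. 13.] n 1070 ztop 0.1477 scene z 0.1592 hue 13.0 rect (array([827.9, 366.3]), 54.6, 22.1, 88.4)
[255.  21.] n 3333 ztop 0.0855 scene z 0.0900 hue 16.0 rect (array([834.1,  21.8]), 260.1, 71.7, 89.9)
[442.  27.] n 4395 ztop 0.1106 scene z 0.1484 hue 90.0 rect (array([ 816. , -332.9]), 135.5, 96.8, -83.2)
[520.  96.] n 858 ztop 0.0742 scene z 0.0761 hue -1 rect (array([ 707.1, -476.7]), 328.6, 77.8, 13.5)
[165.  95.] n 2104 ztop 0.1791 scene z 0.1815 hue 111.0 rect (array([670.7, 181.3]), 105.1, 32.2, -5.3)
[  4. 100.] n 393 ztop 0.0857 scene z 0.0000 hue -1 rect (array([688. , 498.4]), 87.8, 21.6, 15.2)
[364. 130.] n 609 ztop 0.1044 scene z 0.1073 hue 111.0 rect (array([ 617.7, -179.7]), 58.5, 28.6, -7.5)
[422. 191.] n 845 ztop 0.1075 scene z 0.1102 hue 65.0 rect (array([ 503.4, -283.6]), 67.5, 31.6, -11.2)
[ 28. 204.] n 1191 ztop 0.1501 scene z 0.1464 hue 16.0 rect (array([483.3, 424.4]), 62.8, 39.5, 18.8)
[218. 218.] n 1062 ztop 0.1370 scene z 0.1398 hue 112.0 rect (array([454.7,  88.2]), 85.0, 31.7, 0.1)
[320. 235.] n 753 ztop 0.1224 scene z 0.1250 hue 112.5 rect (array([423.7,
[... 241 characters left out ...]
6.] n 1735 ztop 0.1523 scene z 0.1551 hue 112.0 rect (array([371.3, 273.5]), 95.5, 30.3, 13.9)
[414. 311.] n 846 ztop 0.1073 scene z 0.1105 hue 64.0 rect (array([ 285.5, -262.8]), 67.8, 31.0, 27.3)
div [229. 116.] 479 (array([654.3,  75.2]), 117.5, 16.2, -7.5) 0.0503
div [267. 121.] 485 (array([645.1,   1.5]), 117.8, 16.2, -7.4) 0.0503
div [304. 126.] 511 (array([634.9, -71.8]), 117.7, 16.7, -7.7) 0.0502
div [342. 131.] 518 (array([ 625.3, -145.1]), 118.8, 17.4, -7.2) 0.0501
div [380. 136.] 329 (array([ 615.2, -217.9]), 118.0, 16.8, -7.0) 0.0501
div [150. 129.] 117 (array([631.8, 227. ]), 32.7, 15.5, -4.4) 0.0505
all (array([644.6,   1.5]), 460.3, 118.9, 82.5)
floor 6427 0.011630130714224782
```

View pics/crop1.png

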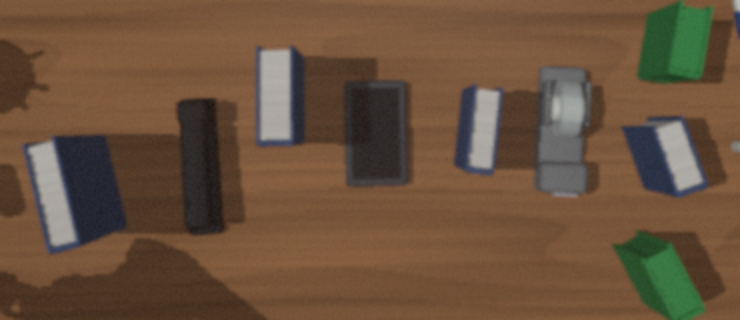

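Heights identify the loose volumes, and the two views agree on z within 3 mm. The crop confirms all four as blue with white pages.

| Volume | x, y (mm) | Angle |
|---|---|---|
| vol_a | (371, 273) | 14° |
| vol_b | (455, 88) | 0° |
| vol_c | (424, -94) | -7° |
| vol_d | (399, -271) | 18.6° |

The rack is centred at (645, 1.6), yaw -7.5°, with end_tall at +y. I start with vol_a.

```bash
cat > g.py <<'E'
import sys
from h import *
# args: x,y,z(mm),bookangle(deg) waypoints -> shifts & turns in move units from present pose
o=env.observe();R=np.array(o["tool_rot"]);p=np.array(o["position"])
print("t",round(o["time_s"],2),"p",(p*1e3).round(1),"book ang",round(np.degrees(np.arctan2(R[1,1],R[0,1]))-90,1),"w",round(o["grip_width"]*1e3,1))
for a in sys.argv[1:]:
    x,y,z,th=map(float,a.split(","));th=np.radians(th+90)
    Y=np.array([np.cos(th),np.sin(th),0]);Z=np.array([0,0,-1.]);T=np.stack([np.cross(Y,Z),Y,Z],1)
    print(((R.T@(np.array([x,y,z])/1e3-p))/.3).round(3).tolist(),(np.degrees(cv2.Rodrigues(R.T@T)[0].ravel())/45).round(3).tolist())
E
python3 g.py 371,273.5,231,13.9
```

```text
t 0.1 p [247.8 490.7 230.8] book ang -26.8 w 85.2
[-0.693, -0.461, -0.0] [-0.001, -0.001, -0.904]
```

>>> step_arm:
  targets:
    - [[-0.69, -0.46, 0], [0, 0, -0.9]]
    - [[-0.69, -0.46, 0], [0, 0, -0.9]]
    - [[-0.69, -0.46, 0], [0, 0, -0.9]]
    - [[-0.69, -0.46, 0], [0, 0, -0.9]]
    - [[-0.69, -0.46, 0], [0, 0, -0.9]]
    - [[-0.69, -0.46, 0], [0, 0, -0.9]]
    - [[-0.69, -0.46, 0], [0, 0, -0.9]]
    - [[-0.69, -0.46, 0], [0, 0, -0.9]]
    - [[-0.69, -0.46, 0], [0, 0, -0.9]]
    - [[-0.69, -0.46, 0], [0, 0, -0.9]]
  jaw: 65
  grip_force: 50

```text
time_s: 0.93
position: [0.3703, 0.2746, 0.2312]
tool_rot: [[-0.972, -0.236, -0.001], [-0.236, 0.972, 0.0], [0.001, 0.0, -1.0]]
ft_force: [0.2, 0.3, 0.8]
grip_width: 0.0649
gripper_force: 0.0
```

```bash
python3 g.py 371.3,273.5,112,13.9; python3 -c "
from h import *
save('w1',get_image('wrist')['img'])"
```

```text
t 0.93 p [370.3 274.6 231.2] book ang 13.6 w 64.9
[-0.003, -0.004, 0.397] [0.0, -0.001, -0.006]
```

View pics/w1.png

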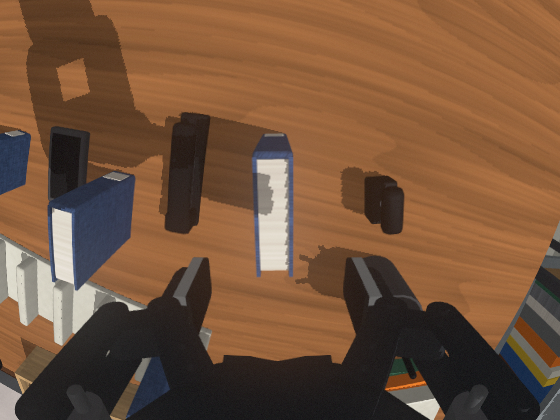

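The wrist view shows vol_a at column 272, centred between the fingers (210 and 345) and square to them. Descend, grip and lift.

>>> step_arm:
  targets:
    - [[0, 0, 0.1], [0, 0, 0]]
    - [[0, 0, 0.2], [0, 0, 0]]
    - [[0, 0, 0.3], [0, 0, 0]]
    - [[0, 0, 0.36], [0, 0, 0]]
    - [[0, 0, 0.4], [0, 0, 0]]
    - [[0, 0, 0.4], [0, 0, 0]]

```text
time_s: 1.48
position: [0.3688, 0.2748, 0.1092]
tool_rot: [[-0.971, -0.238, -0.005], [-0.238, 0.971, -0.002], [0.005, -0.001, -1.0]]
ft_force: [-0.7, 0.2, 0.1]
grip_width: 0.065
gripper_force: 0.0
```

>>> step_arm:
  targets:
    - [[0, 0, 0], [0, 0, 0]]
    - [[0, 0, 0], [0, 0, 0]]
    - [[0, 0, 0], [0, 0, 0]]
    - [[0, 0, 0], [0, 0, 0]]
    - [[0, 0, 0], [0, 0, 0]]
    - [[0, 0, 0], [0, 0, 0]]
    - [[0, 0, 0], [0, 0, 0]]
    - [[0, 0, 0], [0, 0, 0]]
  jaw: 0

```text
time_s: 2.15
position: [0.3711, 0.2747, 0.1124]
tool_rot: [[-0.972, -0.237, 0.002], [-0.237, 0.972, 0.001], [-0.002, 0.0, -1.0]]
ft_force: [-0.2, -0.3, 6.8]
grip_width: 0.0275
gripper_force: 50.5
```

>>> step_arm:
  targets:
    - [[0, 0, -0.04], [0, 0, 0]]
    - [[0, 0, -0.1], [0, 0, 0]]
    - [[0, 0, -0.18], [0, 0, 0]]
    - [[0, 0, -0.25], [0, 0, 0]]
    - [[0, 0, -0.28], [0, 0, 0]]
    - [[0, 0, -0.28], [0, 0, 0]]
    - [[0, 0, -0.28], [0, 0, 0]]

```text
time_s: 2.73
position: [0.3702, 0.2743, 0.1951]
tool_rot: [[-0.972, -0.237, -0.0], [-0.237, 0.972, 0.0], [0.0, 0.0, -1.0]]
ft_force: [-1.3, -0.6, -4.0]
grip_width: 0.0276
gripper_force: 49.9
```

```bash
python3 g.py 500,200,196,0 545,126.7,196,-7.5 659.5,111.6,196,-7.5
```

```text
t 2.73 p [370.2 274.3 195.1] book ang 13.7 w 27.6
[-0.362, -0.343, -0.003] [0.0, -0.0, 0.304]
[-0.45, -0.616, -0.003] [0.0, -0.0, 0.471]
[-0.808, -0.755, -0.003] [0.0, -0.0, 0.471]
```

>>> step_arm:
  targets:
    - [[-0.1, -0.09, 0], [0, 0, 0.08]]
    - [[-0.2, -0.19, 0], [0, 0, 0.16]]
    - [[-0.29, -0.27, 0], [0, 0, 0.23]]
    - [[-0.36, -0.34, 0], [0, 0, 0.3]]
    - [[-0.39, -0.43, 0], [0, 0, 0.36]]
    - [[-0.42, -0.53, 0], [0, 0, 0.42]]
    - [[-0.45, -0.61, 0], [0, 0, 0.47]]
    - [[-0.54, -0.65, 0], [0, 0, 0.47]]
    - [[-0.63, -0.685, 0], [0, 0, 0.47]]
    - [[-0.63, -0.685, 0], [0, 0, 0.47]]

```text
time_s: 3.57
position: [0.6061, 0.1177, 0.1927]
tool_rot: [[-0.991, 0.132, -0.001], [0.132, 0.991, -0.0], [0.001, -0.0, -1.0]]
ft_force: [0.7, -1.1, -3.0]
grip_width: 0.0276
gripper_force: 50.6
```

```bash
python3 g.py 659.5,111.6,196,-7.5 659.5,111.6,127,-7.5
```

```text
t 3.57 p [606.1 117.7 192.7] book ang -7.6 w 27.6
[-0.179, 0.003, -0.011] [-0.0, -0.001, -0.002]
[-0.179, 0.003, 0.219] [-0.0, -0.001, -0.002]
```

>>> step_arm:
  targets:
    - [[-0.06, 0, 0], [0, 0, 0]]
    - [[-0.12, 0, 0], [0, 0, 0]]
    - [[-0.18, 0, 0], [0, 0, 0]]
    - [[-0.18, 0, 0], [0, 0, 0]]
    - [[-0.18, 0, 0], [0, 0, 0]]
    - [[-0.18, 0, 0], [0, 0, 0]]

```text
time_s: 4.07
position: [0.6555, 0.1127, 0.194]
tool_rot: [[-0.992, 0.13, -0.003], [0.13, 0.992, 0.0], [0.003, -0.0, -1.0]]
ft_force: [-0.1, -0.1, -3.2]
grip_width: 0.0274
gripper_force: 50.7
```

```bash
python3 g.py 659.5,111.6,128,-7.5; python3 -c "
from m import *
t=get_image('top');s=get_image('scene');save('s2',np.hstack([s['img'][100:400,100:450],t['img'][50:350,60:460]]))"
```

```text
t 4.07 p [655.5 112.7 194. ] book ang -7.4 w 27.4
[-0.014, -0.002, 0.22] [-0.0, -0.003, 0.001]
```

View pics/s2.png

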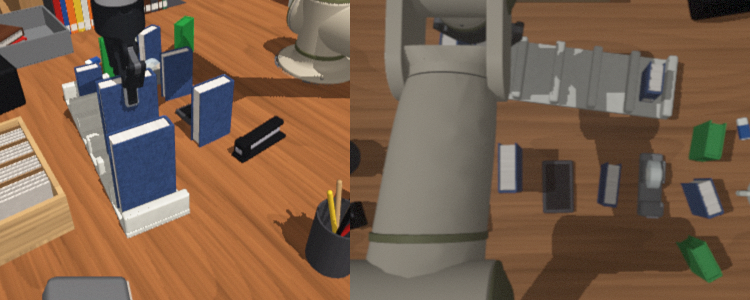

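vol_a hangs upright above the stall next to end_tall: scene part (128,90), end_tall at (142,165). Lower it.

>>> step_arm:
  targets:
    - [[-0.01, 0, 0.05], [0, 0, 0]]
    - [[-0.01, 0, 0.1], [0, 0, 0]]
    - [[-0.01, 0, 0.15], [0, 0, 0]]
    - [[-0.01, 0, 0.19], [0, 0, 0]]
    - [[-0.01, 0, 0.21], [0, 0, 0]]
    - [[-0.01, 0, 0.22], [0, 0, 0]]
    - [[-0.01, 0, 0.225], [0, 0, 0]]
    - [[-0.01, 0, 0.228], [0, 0, 0]]
    - [[-0.01, 0, 0.228], [0, 0, 0]]

```text
time_s: 4.92
position: [0.6595, 0.1121, 0.1276]
tool_rot: [[-0.992, 0.13, 0.001], [0.13, 0.992, -0.0], [-0.001, 0.0, -1.0]]
ft_force: [0.9, 0.0, -2.5]
grip_width: 0.0276
gripper_force: 50.7
```

>>> step_arm:
  targets:
    - [[0, 0, 0.004], [0, 0, 0]]
    - [[0, 0, 0.007], [0, 0, 0]]
    - [[0, 0, 0.01], [0, 0, 0]]
    - [[0, 0, 0.01], [0, 0, 0]]
    - [[0, 0, 0.01], [0, 0, 0]]
    - [[0, 0, 0.01], [0, 0, 0]]

```text
time_s: 5.42
position: [0.6595, 0.1121, 0.1245]
tool_rot: [[-0.992, 0.13, 0.001], [0.13, 0.992, -0.0], [-0.001, 0.0, -1.0]]
ft_force: [-1.9, -1.2, 2.3]
grip_width: 0.0278
gripper_force: 51.2
```

Contact is felt (force z went from -2.5 to +2.3). Release with a limited opening, then rise.

>>> step_arm:
  targets:
    - [[0, 0, 0], [0, 0, 0]]
    - [[0, 0, 0], [0, 0, 0]]
    - [[0, 0, 0], [0, 0, 0]]
    - [[0, 0, 0], [0, 0, 0]]
    - [[0, 0, -0.04], [0, 0, 0]]
    - [[0, 0, -0.12], [0, 0, 0]]
    - [[0, 0, -0.22], [0, 0, 0]]
    - [[0, 0, -0.34], [0, 0, 0]]
    - [[0, 0, -0.36], [0, 0, 0]]
    - [[0, 0, -0.36], [0, 0, 0]]
  jaw: 46

```text
time_s: 6.25
position: [0.6602, 0.1122, 0.235]
tool_rot: [[-0.992, 0.13, 0.006], [0.13, 0.992, 0.0], [-0.006, 0.001, -1.0]]
ft_force: [-0.2, 0.2, -0.4]
grip_width: 0.0462
gripper_force: 0.0
```

```bash
python3 g.py 454.7,88.2,231,0.1
```

```text
t 6.25 p [660.2 112.2 235. ] book ang -7.4 w 46.2
[0.669, -0.168, 0.009] [0.001, 0.008, -0.168]
```

>>> step_arm:
  targets:
    - [[0.13, -0.03, 0], [0, 0, -0.03]]
    - [[0.26, -0.07, 0], [0, 0, -0.07]]
    - [[0.39, -0.1, 0], [0, 0, -0.1]]
    - [[0.52, -0.13, 0], [0, 0, -0.13]]
    - [[0.62, -0.155, 0], [0, 0, -0.16]]
    - [[0.67, -0.168, 0], [0, 0, -0.168]]
    - [[0.67, -0.168, 0], [0, 0, -0.168]]
    - [[0.67, -0.168, 0], [0, 0, -0.168]]
    - [[0.67, -0.168, 0], [0, 0, -0.168]]
  jaw: 65

```text
time_s: 7.0
position: [0.4542, 0.0882, 0.2313]
tool_rot: [[-1.0, -0.002, -0.001], [-0.002, 1.0, 0.0], [0.001, 0.0, -1.0]]
ft_force: [0.3, -0.3, -0.7]
grip_width: 0.0651
gripper_force: 0.0
```

```bash
python3 g.py 454.7,88.2,97,0.1;python3 -c "
from m import *
tops(get_image('top'),get_image('scene'))
save('w2',get_image('wrist')['img'])" | grep 'hue 11'
```

```text
t 7.0 p [454.2  88.2 231.3] book ang 0.1 w 65.1
[-0.002, 0.0, 0.448] [0.0, -0.001, -0.0]
[165.  95.] n 2105 ztop 0.1791 scene z 0.1818 hue 112.0 rect (array([670.3, 181.1]), 105.0, 32.4, -5.4)
[204. 103.] n 1447 ztop 0.1641 scene z 0.1674 hue 111.0 rect (array([658.7, 113.5]), 96.2, 28.7, -7.3)
[364. 130.] n 611 ztop 0.1046 scene z 0.1074 hue 112.0 rect (array([ 617.8, -179.5]), 59.0, 28.6, -7.3)
[320. 235.] n 750 ztop 0.1224 scene z 0.1253 hue 112.5 rect (array([423.7, -94.2]), 77.5, 26.3, -6.9)
[417. 248.] n 850 ztop 0.1070 scene z 0.1108 hue 111.0 rect (array([ 398.2, -271. ]), 67.5, 30.9, 19.1)
```

View pics/w2.png

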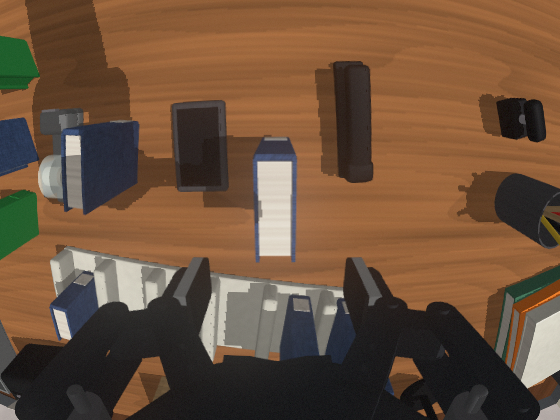

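vol_a stands at the right place (top z 0.167, yaw -7.3°), and end_tall has not moved. The wrist view shows vol_b at column 274, centred between the fingers. Descend and grip.

>>> step_arm:
  targets:
    - [[0, 0, 0.1], [0, 0, 0]]
    - [[0, 0, 0.2], [0, 0, 0]]
    - [[0, 0, 0.3], [0, 0, 0]]
    - [[0, 0, 0.4], [0, 0, 0]]
    - [[0, 0, 0.45], [0, 0, 0]]
    - [[0, 0, 0.45], [0, 0, 0]]
    - [[0, 0, 0.45], [0, 0, 0]]

```text
time_s: 7.73
position: [0.4539, 0.0882, 0.0966]
tool_rot: [[-1.0, -0.002, -0.001], [-0.002, 1.0, 0.0], [0.001, 0.0, -1.0]]
ft_force: [0.7, -0.6, 0.2]
grip_width: 0.0647
gripper_force: 0.0
```

>>> step_arm:
  targets:
    - [[0, 0, 0], [0, 0, 0]]
    - [[0, 0, 0], [0, 0, 0]]
    - [[0, 0, 0], [0, 0, 0]]
    - [[0, 0, 0], [0, 0, 0]]
    - [[0, 0, 0], [0, 0, 0]]
    - [[0, 0, 0], [0, 0, 0]]
    - [[0, 0, 0], [0, 0, 0]]
    - [[0, 0, 0], [0, 0, 0]]
  jaw: 0

```text
time_s: 8.4
position: [0.4543, 0.088, 0.0981]
tool_rot: [[-1.0, -0.002, 0.003], [-0.002, 1.0, -0.0], [-0.003, -0.0, -1.0]]
ft_force: [-0.5, -1.1, 6.3]
grip_width: 0.0313
gripper_force: 50.6
```

>>> step_arm:
  targets:
    - [[0, 0, -0.04], [0, 0, 0]]
    - [[0, 0, -0.1], [0, 0, 0]]
    - [[0, 0, -0.18], [0, 0, 0]]
    - [[0, 0, -0.25], [0, 0, 0]]
    - [[0, 0, -0.28], [0, 0, 0]]
    - [[0, 0, -0.28], [0, 0, 0]]
    - [[0, 0, -0.28], [0, 0, 0]]

```text
time_s: 8.98
position: [0.4532, 0.0882, 0.1808]
tool_rot: [[-1.0, -0.002, 0.0], [-0.002, 1.0, 0.0], [-0.0, 0.0, -1.0]]
ft_force: [0.2, -0.3, -3.7]
grip_width: 0.0319
gripper_force: 50.0
```

```bash
python3 g.py 545,52.1,180,-7.5 649.8,38.3,180,-7.5
```

```text
t 8.98 p [453.2  88.2 180.8] book ang 0.1 w 31.9
[-0.306, -0.121, 0.003] [0.0, 0.0, 0.169]
[-0.655, -0.168, 0.003] [0.0, 0.0, 0.169]
```

>>> step_arm:
  targets:
    - [[-0.08, -0.03, 0], [0, 0, 0.04]]
    - [[-0.16, -0.06, 0], [0, 0, 0.09]]
    - [[-0.24, -0.1, 0], [0, 0, 0.13]]
    - [[-0.31, -0.12, 0], [0, 0, 0.17]]
    - [[-0.4, -0.133, 0], [0, 0, 0.17]]
    - [[-0.5, -0.147, 0], [0, 0, 0.17]]
    - [[-0.6, -0.16, 0], [0, 0, 0.17]]
    - [[-0.655, -0.168, 0], [0, 0, 0.17]]
    - [[-0.655, -0.168, 0], [0, 0, 0.17]]
    - [[-0.655, -0.168, 0], [0, 0, 0.17]]

```text
time_s: 9.82
position: [0.6498, 0.0381, 0.1785]
tool_rot: [[-0.991, 0.131, -0.004], [0.131, 0.991, 0.001], [0.004, 0.0, -1.0]]
ft_force: [-0.0, 0.8, -2.7]
grip_width: 0.0311
gripper_force: 50.0
```

```bash
python3 g.py 649.8,38.3,112,-7.5 649.8,38.3,109,-7.5
```

```text
t 9.82 p [649.8  38.1 178.5] book ang -7.6 w 31.1
[-0.001, 0.001, 0.222] [0.0, -0.005, -0.001]
[-0.001, 0.001, 0.232] [0.0, -0.005, -0.001]
```

>>> step_arm:
  targets:
    - [[0, 0, 0.05], [0, 0, 0]]
    - [[0, 0, 0.1], [0, 0, 0]]
    - [[0, 0, 0.15], [0, 0, 0]]
    - [[0, 0, 0.19], [0, 0, 0]]
    - [[0, 0, 0.215], [0, 0, 0]]
    - [[0, 0, 0.225], [0, 0, 0]]
    - [[0, 0, 0.23], [0, 0, 0]]
    - [[0, 0, 0.235], [0, 0, 0]]
    - [[0, 0, 0.235], [0, 0, 0]]
    - [[0, 0, 0.235], [0, 0, 0]]

```text
time_s: 10.65
position: [0.6503, 0.0381, 0.111]
tool_rot: [[-0.991, 0.131, 0.001], [0.131, 0.991, -0.0], [-0.001, 0.0, -1.0]]
ft_force: [1.0, 0.1, -2.6]
grip_width: 0.0312
gripper_force: 50.1
```

>>> step_arm:
  targets:
    - [[0, 0, 0.003], [0, 0, 0]]
    - [[0, 0, 0.006], [0, 0, 0]]
    - [[0, 0, 0.008], [0, 0, 0]]
    - [[0, 0, 0.008], [0, 0, 0]]
    - [[0, 0, 0.008], [0, 0, 0]]
    - [[0, 0, 0.008], [0, 0, 0]]

```text
time_s: 11.15
position: [0.6504, 0.0381, 0.1102]
tool_rot: [[-0.991, 0.131, 0.002], [0.131, 0.991, -0.0], [-0.002, -0.0, -1.0]]
ft_force: [-4.6, -0.8, 9.7]
grip_width: 0.0315
gripper_force: 51.4
```

Contact (+9.7 N). Release and rise.

>>> step_arm:
  targets:
    - [[0, 0, 0], [0, 0, 0]]
    - [[0, 0, 0], [0, 0, 0]]
    - [[0, 0, 0], [0, 0, 0]]
    - [[0, 0, 0], [0, 0, 0]]
    - [[0, 0, -0.04], [0, 0, 0]]
    - [[0, 0, -0.12], [0, 0, 0]]
    - [[0, 0, -0.22], [0, 0, 0]]
    - [[0, 0, -0.34], [0, 0, 0]]
    - [[0, 0, -0.38], [0, 0, 0]]
    - [[0, 0, -0.38], [0, 0, 0]]
  jaw: 50

```text
time_s: 11.98
position: [0.6513, 0.0381, 0.226]
tool_rot: [[-0.991, 0.131, 0.007], [0.131, 0.991, -0.001], [-0.007, 0.0, -1.0]]
ft_force: [0.7, -0.2, -0.8]
grip_width: 0.0501
gripper_force: 0.0
```

```bash
python3 g.py 423.7,-94.3,200,-7
```

```text
t 11.98 p [651.3  38.1 226. ] book ang -7.5 w 50.1
[0.695, -0.537, 0.082] [0.0, 0.009, -0.012]
```

>>> step_arm:
  targets:
    - [[0.11, -0.085, 0], [0, 0, 0]]
    - [[0.22, -0.17, 0], [0, 0, 0]]
    - [[0.33, -0.255, 0], [0, 0, 0]]
    - [[0.44, -0.34, 0], [0, 0, 0]]
    - [[0.55, -0.425, 0], [0, 0, 0]]
    - [[0.64, -0.5, 0.03], [0, 0, -0.01]]
    - [[0.695, -0.537, 0.07], [0, 0, -0.01]]
    - [[0.695, -0.537, 0.07], [0, 0, -0.01]]
    - [[0.695, -0.537, 0.07], [0, 0, -0.01]]
  jaw: 60

```text
time_s: 12.73
position: [0.4214, -0.0943, 0.2002]
tool_rot: [[-0.992, 0.125, -0.002], [0.125, 0.992, 0.001], [0.002, 0.001, -1.0]]
ft_force: [0.6, -0.6, -0.3]
grip_width: 0.0599
gripper_force: 0.0
```

```bash
python3 g.py 423.7,-94.3,82,-7;python3 -c "
from m import *
tops(get_image('top'),get_image('scene'))
save('w3',get_image('wrist')['img'])" | grep 'hue 11'
```

```text
t 12.73 p [421.4 -94.3 200.2] book ang -7.2 w 59.9
[-0.008, 0.001, 0.394] [0.001, -0.002, -0.004]
[165.  95.] n 2105 ztop 0.1790 scene z 0.1817 hue 112.0 rect (array([670.3, 181.2]), 105.3, 32.4, -5.0)
[204. 103.] n 1448 ztop 0.1641 scene z 0.1677 hue 111.0 rect (array([658.6, 113.8]), 95.7, 28.9, -7.3)
[246. 109.] n 1148 ztop 0.1491 scene z 0.1524 hue 110.5 rect (array([649.8,  39.1]), 87.6, 32.3, -7.4)
[364. 130.] n 610 ztop 0.1045 scene z 0.1072 hue 111.0 rect (array([ 618. , -179.6]), 59.9, 28.6, -6.6)
[426. 258.] n 196 ztop 0.1078 scene z 0.1110 hue 111.5 rect (array([ 383.2, -286.2]), 48.1, 22.5, -16.8)
```

View pics/w3.png

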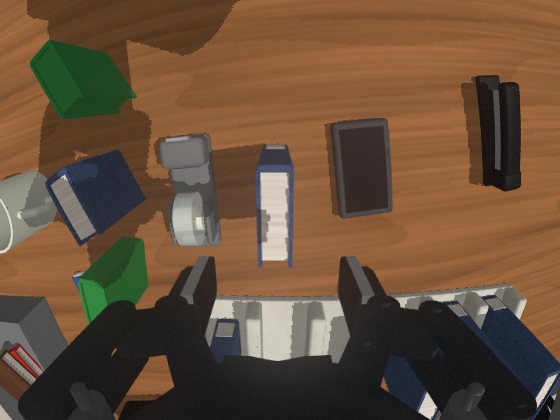

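vol_b is well placed (top z 0.152). vol_c is at column 274, centred between the fingers. Descend, grip and lift.

>>> step_arm:
  targets:
    - [[-0.005, 0, 0.1], [0, 0, 0]]
    - [[-0.005, 0, 0.2], [0, 0, 0]]
    - [[-0.005, 0, 0.3], [0, 0, 0]]
    - [[-0.005, 0, 0.37], [0, 0, 0]]
    - [[-0.005, 0, 0.395], [0, 0, 0]]
    - [[-0.005, 0, 0.395], [0, 0, 0]]
    - [[-0.005, 0, 0.395], [0, 0, 0]]

```text
time_s: 13.47
position: [0.4246, -0.0944, 0.0831]
tool_rot: [[-0.992, 0.123, 0.001], [0.123, 0.992, -0.0], [-0.001, -0.0, -1.0]]
ft_force: [-0.1, -0.4, 0.0]
grip_width: 0.0601
gripper_force: 0.0
```

>>> step_arm:
  targets:
    - [[0, 0, 0], [0, 0, 0]]
    - [[0, 0, 0], [0, 0, 0]]
    - [[0, 0, 0], [0, 0, 0]]
    - [[0, 0, 0], [0, 0, 0]]
    - [[0, 0, 0], [0, 0, 0]]
    - [[0, 0, 0], [0, 0, 0]]
    - [[0, 0, 0], [0, 0, 0]]
    - [[0, 0, 0], [0, 0, 0]]
  jaw: 0

```text
time_s: 14.13
position: [0.4244, -0.0948, 0.0835]
tool_rot: [[-0.992, 0.123, 0.002], [0.123, 0.992, -0.001], [-0.002, -0.001, -1.0]]
ft_force: [-0.3, -0.3, 6.8]
grip_width: 0.0256
gripper_force: 49.9
```

>>> step_arm:
  targets:
    - [[0, 0, -0.04], [0, 0, 0]]
    - [[0, 0, -0.1], [0, 0, 0]]
    - [[0, 0, -0.18], [0, 0, 0]]
    - [[0, 0, -0.25], [0, 0, 0]]
    - [[0, 0, -0.28], [0, 0, 0]]
    - [[0, 0, -0.28], [0, 0, 0]]
    - [[0, 0, -0.28], [0, 0, 0]]

```text
time_s: 14.72
position: [0.4235, -0.0943, 0.1664]
tool_rot: [[-0.992, 0.123, 0.0], [0.123, 0.992, -0.0], [-0.0, -0.0, -1.0]]
ft_force: [0.2, -0.1, -2.9]
grip_width: 0.0254
gripper_force: 49.7
```

```bash
python3 g.py 530,-20.6,166,-7.5 640.2,-35.1,166,-7.5
```

```text
t 14.72 p [423.5 -94.3 166.4] book ang -7.1 w 25.4
[-0.322, 0.287, 0.002] [-0.0, 0.0, 0.009]
[-0.692, 0.285, 0.002] [-0.0, 0.0, 0.009]
```

>>> step_arm:
  targets:
    - [[-0.08, 0.07, 0], [0, 0, 0]]
    - [[-0.16, 0.145, 0], [0, 0, 0]]
    - [[-0.24, 0.215, 0], [0, 0, 0.01]]
    - [[-0.32, 0.285, 0], [0, 0, 0.01]]
    - [[-0.42, 0.285, 0], [0, 0, 0.01]]
    - [[-0.52, 0.285, 0], [0, 0, 0.01]]
    - [[-0.62, 0.285, 0], [0, 0, 0.01]]
    - [[-0.692, 0.285, 0], [0, 0, 0.01]]
    - [[-0.692, 0.285, 0], [0, 0, 0.01]]
    - [[-0.692, 0.285, 0], [0, 0, 0.01]]

```text
time_s: 15.55
position: [0.6401, -0.0351, 0.1641]
tool_rot: [[-0.991, 0.131, -0.004], [0.131, 0.991, 0.001], [0.004, 0.0, -1.0]]
ft_force: [0.4, -0.1, -2.6]
grip_width: 0.0255
gripper_force: 50.1
```

>>> step_arm:
  targets:
    - [[0, 0, 0.05], [0, 0, 0]]
    - [[0, 0, 0.1], [0, 0, 0]]
    - [[0, 0, 0.15], [0, 0, 0]]
    - [[0, 0, 0.19], [0, 0, 0]]
    - [[0, 0, 0.21], [0, 0, 0]]
    - [[0, 0, 0.22], [0, 0, 0]]
    - [[0, 0, 0.227], [0, 0, 0]]
    - [[0, 0, 0.23], [0, 0, 0]]
    - [[0, 0, 0.23], [0, 0, 0]]
    - [[0, 0, 0.23], [0, 0, 0]]

```text
time_s: 16.38
position: [0.6405, -0.0352, 0.0981]
tool_rot: [[-0.991, 0.131, 0.001], [0.131, 0.991, -0.0], [-0.001, -0.0, -1.0]]
ft_force: [0.4, -0.6, -2.2]
grip_width: 0.0254
gripper_force: 50.2
```

>>> step_arm:
  targets:
    - [[0, 0, 0.003], [0, 0, 0]]
    - [[0, 0, 0.006], [0, 0, 0]]
    - [[0, 0, 0.009], [0, 0, 0]]
    - [[0, 0, 0.011], [0, 0, 0]]
    - [[0, 0, 0.011], [0, 0, 0]]
    - [[0, 0, 0.011], [0, 0, 0]]

```text
time_s: 16.88
position: [0.6405, -0.0352, 0.0956]
tool_rot: [[-0.991, 0.131, 0.001], [0.131, 0.991, -0.0], [-0.001, -0.0, -1.0]]
ft_force: [-3.6, -0.2, 6.1]
grip_width: 0.0257
gripper_force: 51.3
```

Contact. Release and rise.

>>> step_arm:
  targets:
    - [[0, 0, 0], [0, 0, 0]]
    - [[0, 0, 0], [0, 0, 0]]
    - [[0, 0, 0], [0, 0, 0]]
    - [[0, 0, 0], [0, 0, 0]]
    - [[0, 0, -0.04], [0, 0, 0]]
    - [[0, 0, -0.12], [0, 0, 0]]
    - [[0, 0, -0.22], [0, 0, 0]]
    - [[0, 0, -0.34], [0, 0, 0]]
    - [[0, 0, -0.4], [0, 0, 0]]
    - [[0, 0, -0.4], [0, 0, 0]]
  jaw: 45

```text
time_s: 17.72
position: [0.6418, -0.0355, 0.2193]
tool_rot: [[-0.991, 0.131, 0.009], [0.131, 0.991, -0.002], [-0.009, -0.001, -1.0]]
ft_force: [0.5, -0.5, 0.3]
grip_width: 0.0453
gripper_force: 0.0
```

```bash
python3 g.py 398.4,-271,200,18.8
```

```text
t 17.72 p [641.8 -35.5 219.3] book ang -7.5 w 45.3
[0.702, -0.885, 0.059] [-0.004, 0.011, -0.585]
```

>>> step_arm:
  targets:
    - [[0.08, -0.1, 0], [0, 0, -0.07]]
    - [[0.16, -0.2, 0], [0, 0, -0.14]]
    - [[0.24, -0.3, 0], [0, 0, -0.2]]
    - [[0.32, -0.4, 0], [0, 0, -0.27]]
    - [[0.4, -0.5, 0], [0, 0, -0.34]]
    - [[0.48, -0.6, 0], [0, 0, -0.4]]
    - [[0.56, -0.7, 0], [0, 0, -0.48]]
    - [[0.64, -0.8, 0.03], [0, 0, -0.54]]
    - [[0.702, -0.885, 0.05], [0, 0, -0.585]]
    - [[0.702, -0.885, 0.05], [0, 0, -0.585]]
  jaw: 60

```text
time_s: 18.55
position: [0.3932, -0.2734, 0.1976]
tool_rot: [[-0.948, -0.319, -0.003], [-0.319, 0.948, 0.001], [0.002, 0.002, -1.0]]
ft_force: [0.2, -0.9, 0.9]
grip_width: 0.0597
gripper_force: 0.0
```

```bash
python3 g.py 398.4,-271,68,18.8;python3 -c "
from m import *
tops(get_image('top'),get_image('scene'))
save('w4',get_image('wrist')['img'])" | grep 'hue 11'
```

```text
t 18.55 p [ 393.2 -273.4  197.6] book ang 18.6 w 59.7
[-0.02, 0.001, 0.432] [0.003, -0.003, -0.004]
[165.  95.] n 2110 ztop 0.1791 scene z 0.1815 hue 112.0 rect (array([670.6, 181.4]), 105.7, 32.6, -5.2)
[204. 103.] n 1452 ztop 0.1642 scene z 0.1675 hue 112.0 rect (array([658.9, 113.7]), 95.5, 28.8, -7.5)
[246. 109.] n 1142 ztop 0.1492 scene z 0.1524 hue 111.0 rect (array([649.6,  38.8]), 86.9, 32.3, -7.3)
[286. 117.] n 709 ztop 0.1344 scene z 0.1378 hue 111.0 rect (array([639.3, -34.2]), 77.6, 25.9, -7.4)
[364. 130.] n 610 ztop 0.1044 scene z 0.1075 hue 111.0 rect (array([ 618. , -179.6]), 58.5, 28.5, -7.2)
[415. 242.] n 565 ztop 0.1070 scene z 0.1101 hue 111.0 rect (array([ 408.4, -267.8]), 46.8, 30.8, 19.4)
```

View pics/w4.png

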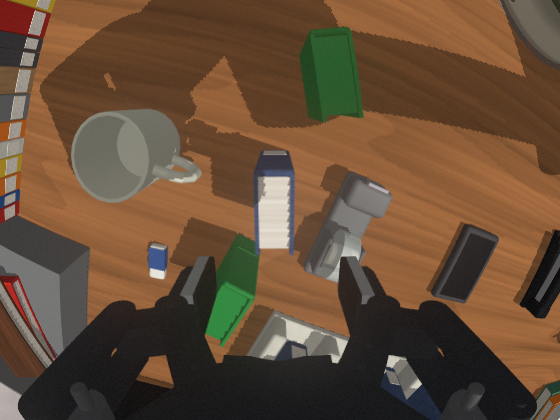

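vol_c is placed (top z 0.138). vol_d is at column 275, centred between the fingers; the green book at (232,290) and the tape dispenser at (345,225) are clear of the fingers. Descend, grip and lift.

>>> step_arm:
  targets:
    - [[-0.015, 0, 0.1], [0, 0, 0]]
    - [[-0.015, 0, 0.2], [0, 0, 0]]
    - [[-0.015, 0, 0.3], [0, 0, 0]]
    - [[-0.015, 0, 0.38], [0, 0, 0]]
    - [[-0.015, 0, 0.43], [0, 0, 0]]
    - [[-0.015, 0, 0.43], [0, 0, 0]]
    - [[-0.015, 0, 0.43], [0, 0, 0]]

```text
time_s: 19.28
position: [0.4016, -0.2685, 0.0701]
tool_rot: [[-0.946, -0.323, -0.001], [-0.323, 0.946, 0.001], [0.0, 0.001, -1.0]]
ft_force: [-0.3, 0.1, 0.1]
grip_width: 0.0601
gripper_force: 0.0
```

>>> step_arm:
  targets:
    - [[0, 0, 0], [0, 0, 0]]
    - [[0, 0, 0], [0, 0, 0]]
    - [[0, 0, 0], [0, 0, 0]]
    - [[0, 0, 0], [0, 0, 0]]
    - [[0, 0, 0], [0, 0, 0]]
    - [[0, 0, 0], [0, 0, 0]]
    - [[0, 0, 0], [0, 0, 0]]
    - [[0, 0, 0], [0, 0, 0]]
  jaw: 0

```text
time_s: 19.95
position: [0.4016, -0.2698, 0.0714]
tool_rot: [[-0.947, -0.322, 0.002], [-0.322, 0.947, -0.002], [-0.002, -0.003, -1.0]]
ft_force: [1.3, 1.4, 7.5]
grip_width: 0.0297
gripper_force: 49.8
```

>>> step_arm:
  targets:
    - [[0, 0, -0.04], [0, 0, 0]]
    - [[0, 0, -0.12], [0, 0, 0]]
    - [[0, 0, -0.22], [0, 0, 0]]
    - [[0, 0, -0.32], [0, 0, 0]]
    - [[0, 0, -0.42], [0, 0, 0]]
    - [[0, 0, -0.46], [0, 0, 0]]
    - [[0, 0, -0.46], [0, 0, 0]]

```text
time_s: 20.53
position: [0.4015, -0.2699, 0.2111]
tool_rot: [[-0.947, -0.322, 0.004], [-0.322, 0.947, -0.004], [-0.002, -0.005, -1.0]]
ft_force: [0.4, -0.5, -1.5]
grip_width: 0.0295
gripper_force: 49.6
```

```bash
python3 g.py 420,-160,205,-7.5 520,-93.9,205,-7.5 630.5,-108.4,205,-7.5
```

```text
t 20.53 p [ 401.5 -269.9  211.1] book ang 18.8 w 29.5
[-0.176, 0.327, 0.019] [-0.006, 0.004, 0.584]
[-0.563, 0.428, 0.019] [-0.006, 0.004, 0.584]
[-0.896, 0.264, 0.021] [-0.006, 0.004, 0.584]
```

>>> step_arm:
  targets:
    - [[-0.06, 0.08, 0], [0, 0, 0.1]]
    - [[-0.12, 0.17, 0], [0, 0, 0.2]]
    - [[-0.18, 0.26, 0], [0, 0, 0.3]]
    - [[-0.25, 0.32, 0], [0, 0, 0.4]]
    - [[-0.33, 0.36, 0], [0, 0, 0.5]]
    - [[-0.44, 0.4, 0], [0, 0, 0.584]]
    - [[-0.563, 0.428, 0], [0, 0, 0.584]]
    - [[-0.563, 0.428, 0], [0, 0, 0.584]]
    - [[-0.563, 0.428, 0], [0, 0, 0.584]]

```text
time_s: 21.28
position: [0.5197, -0.0921, 0.2064]
tool_rot: [[-0.992, 0.128, -0.003], [0.128, 0.992, 0.001], [0.003, 0.001, -1.0]]
ft_force: [-0.0, -0.4, -3.3]
grip_width: 0.0293
gripper_force: 50.0
```

```bash
python3 g.py 630.5,-108.4,160,-7.5 630.5,-108.4,83,-7.5
```

```text
t 21.28 p [519.7 -92.1 206.4] book ang -7.3 w 29.3
[-0.374, -0.007, 0.154] [0.001, -0.004, 0.003]
[-0.375, -0.007, 0.41] [0.001, -0.004, 0.003]
```

>>> step_arm:
  targets:
    - [[-0.09, -0.003, 0], [0, 0, 0]]
    - [[-0.18, -0.007, 0.05], [0, 0, 0]]
    - [[-0.27, -0.007, 0.1], [0, 0, 0]]
    - [[-0.34, -0.007, 0.15], [0, 0, 0]]
    - [[-0.374, -0.007, 0.16], [0, 0, 0]]
    - [[-0.374, -0.007, 0.16], [0, 0, 0]]
    - [[-0.374, -0.007, 0.16], [0, 0, 0]]
    - [[-0.374, -0.007, 0.16], [0, 0, 0]]

```text
time_s: 21.95
position: [0.6295, -0.1105, 0.1604]
tool_rot: [[-0.991, 0.131, -0.001], [0.131, 0.991, 0.0], [0.001, -0.0, -1.0]]
ft_force: [0.0, 0.7, -1.3]
grip_width: 0.0297
gripper_force: 50.0
```

```bash
python3 g.py 630.5,-108.4,86,-7.5; python3 -c "
from h import *
s=get_image('scene');save('s5',cv2.resize(s['img'][90:350,120:420],None,fx=2,fy=2))"
```

```text
t 21.95 p [ 629.5 -110.5  160.4] book ang -7.5 w 29.7
[-0.003, 0.007, 0.248] [-0.0, -0.001, -0.001]
```

View pics/s5.png

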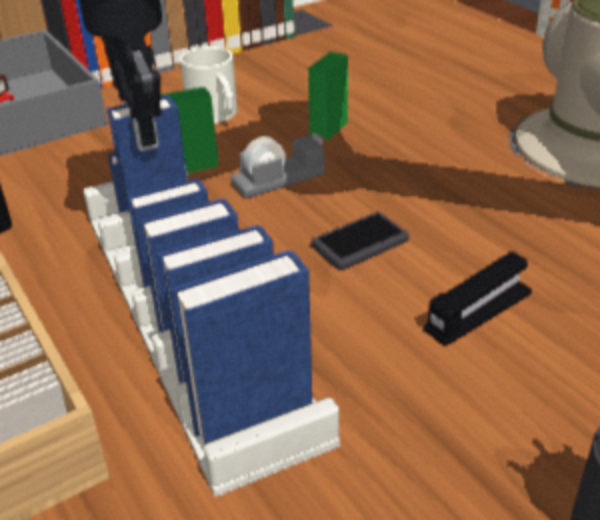

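The four books in the rack step down, and vol_d hangs upright over the last free stall at (148,150). Lower it.

>>> step_arm:
  targets:
    - [[-0.003, 0.006, 0.05], [0, 0, 0]]
    - [[-0.003, 0.006, 0.1], [0, 0, 0]]
    - [[-0.003, 0.006, 0.15], [0, 0, 0]]
    - [[-0.003, 0.006, 0.2], [0, 0, 0]]
    - [[-0.003, 0.006, 0.23], [0, 0, 0]]
    - [[-0.003, 0.006, 0.24], [0, 0, 0]]
    - [[-0.003, 0.006, 0.248], [0, 0, 0]]
    - [[-0.003, 0.006, 0.25], [0, 0, 0]]
    - [[-0.003, 0.006, 0.25], [0, 0, 0]]

```text
time_s: 22.75
position: [0.6318, -0.1085, 0.086]
tool_rot: [[-0.991, 0.13, 0.001], [0.13, 0.991, -0.0], [-0.001, -0.0, -1.0]]
ft_force: [-0.5, 0.0, -2.0]
grip_width: 0.0296
gripper_force: 50.1
```

>>> step_arm:
  targets:
    - [[0, 0, 0.002], [0, 0, 0]]
    - [[0, 0, 0.004], [0, 0, 0]]
    - [[0, 0, 0.006], [0, 0, 0]]
    - [[0, 0, 0.006], [0, 0, 0]]
    - [[0, 0, 0.006], [0, 0, 0]]

```text
time_s: 23.17
position: [0.6317, -0.1084, 0.0835]
tool_rot: [[-0.991, 0.13, 0.0], [0.13, 0.991, -0.0], [-0.0, -0.0, -1.0]]
ft_force: [0.1, 0.0, -0.7]
grip_width: 0.0293
gripper_force: 50.1
```

>>> step_arm:
  targets:
    - [[0, 0, 0.002], [0, 0, 0]]
    - [[0, 0, 0.004], [0, 0, 0]]
    - [[0, 0, 0.004], [0, 0, 0]]
    - [[0, 0, 0.004], [0, 0, 0]]

```text
time_s: 23.5
position: [0.6318, -0.1084, 0.0834]
tool_rot: [[-0.991, 0.13, 0.001], [0.13, 0.991, -0.0], [-0.001, -0.0, -1.0]]
ft_force: [-1.9, 0.4, 6.5]
grip_width: 0.0298
gripper_force: 51.0
```

>>> step_arm:
  targets:
    - [[0, 0, 0], [0, 0, 0]]
    - [[0, 0, 0], [0, 0, 0]]
    - [[0, 0, 0], [0, 0, 0]]
    - [[0, 0, 0], [0, 0, 0]]
    - [[0, 0, -0.04], [0, 0, 0]]
    - [[0, 0, -0.12], [0, 0, 0]]
    - [[0, 0, -0.22], [0, 0, 0]]
    - [[0, 0, -0.34], [0, 0, 0]]
    - [[0, 0, -0.42], [0, 0, 0]]
    - [[0, 0, -0.42], [0, 0, 0]]
  jaw: 48

```text
time_s: 24.33
position: [0.6333, -0.1089, 0.2142]
tool_rot: [[-0.991, 0.13, 0.01], [0.13, 0.991, -0.003], [-0.01, -0.002, -1.0]]
ft_force: [-0.2, -0.6, 0.3]
grip_width: 0.048
gripper_force: 0.0
```

>>> step_arm:
  targets:
    - [[0.12, -0.02, 0], [0, 0, 0]]
    - [[0.25, -0.05, 0], [0, 0, 0]]
    - [[0.38, -0.1, 0], [0, 0, 0]]
    - [[0.5, -0.15, 0], [0, 0, 0]]
    - [[0.6, -0.2, 0], [0, 0, 0]]
    - [[0.7, -0.25, 0], [0, 0, 0]]
    - [[0.7, -0.25, 0], [0, 0, 0]]
    - [[0.7, -0.25, 0], [0, 0, 0]]

```text
time_s: 25.0
position: [0.4127, -0.1557, 0.2082]
tool_rot: [[-0.991, 0.133, 0.0], [0.133, 0.991, 0.0], [-0.0, 0.0, -1.0]]
ft_force: [0.5, 0.6, -0.1]
grip_width: 0.0481
gripper_force: 0.0
```

```bash
python3 -c "
from m import *
t=get_image('top');s=get_image('scene');tops(t,s)
save('f',np.hstack([s['img'][100:380,100:450],t['img'][40:320,60:460]]))" | grep 'hue 11'
```

```text
[165.  95.] n 2107 ztop 0.1792 scene z 0.1817 hue 112.0 rect (array([670.2, 181.3]), 104.7, 31.9, -5.2)
[204. 103.] n 1449 ztop 0.1643 scene z 0.1674 hue 111.0 rect (array([658.9, 113.5]), 96.4, 28.9, -7.0)
[246. 109.] n 1143 ztop 0.1491 scene z 0.1526 hue 111.0 rect (array([650.1,  38.9]), 87.5, 32.3, -7.2)
[286. 116.] n 708 ztop 0.1345 scene z 0.1377 hue 111.0 rect (array([639.4, -34.2]), 77.7, 25.9, -7.4)
[326. 124.] n 750 ztop 0.1193 scene z 0.1231 hue 111.0 rect (array([ 627.4, -106.9]), 68.7, 30.3, -7.5)
[364. 130.] n 612 ztop 0.1043 scene z 0.1077 hue 111.0 rect (array([ 618. , -179.3]), 59.6, 28.8, -8.0)
```

View pics/f.png

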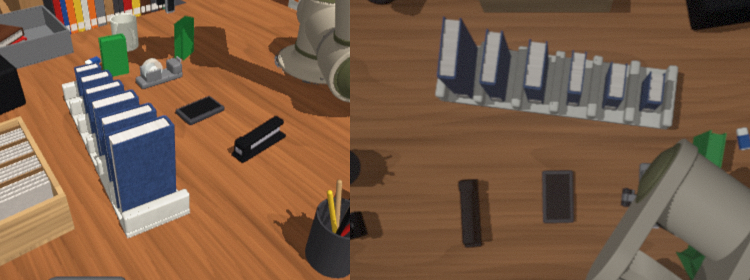

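All six volumes stand in order along the rack, from end_tall (142,165) to end_short (85,70) in the scene part. Each is upright and within about 3 mm of its stall centre, and the arm is clear. Hand in.

```bash
python3 -c "
from h import *
print(close_job())"
```

```text
the job is handed in; nothing more can be done
None
```

The job is handed in: in the last pictures the four loose blue volumes stand upright in the inner stalls, stepping down from end_tall to end_short, with both end volumes unmoved and the arm clear; the hand-in returned no verdict.

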